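Clear the spoon rest and pop the touch-latch lid

ROBOT

A 6-joint arm with a two-finger parallel gripper is mounted at the origin on the work surface. World frame = base frame: x ahead of the robot, y to its left, z up, the work surface at z = 0. Lengths are in m, angles in rad, forces in N, time in s.
With the tool pointing down it reaches from about 0.375 to 0.975 m from the base axis. Payload 3.8 kg.
Tool frame: the origin (TCP) lies midway between the tips of the shut fingers; the grasp point (between the pads) lies 19 mm behind it; z points along the fingers, y is the direction in which the jaws open and shut (so a half turn about z gives the same grasp; the last joint's range is limited). The gripper opens to 85 mm and grips with 20 to 120 N. Pads are 22 mm wide; open, the fingers measure 114 mm over their backs; the gripper's body (76 mm by 85 mm) begins 54 mm behind the grasp point. The pads swing forward as they close: fully open they stand 13 mm farther back than shut.
Start: joints at [1.306, 0.264, 1.604, -0, 1.274, -0.037], TCP at [0.152, 0.658, 0.192] pointing down, gripper open.
Joint ranges: [-2.63, 2.63], [-0.94, 2.18], [0.31, 2.57], [-1.31, 4.45], [0, 2.66], [-2.55, 2.55]. Speed limits (rad/s): [2.57, 2.57, 3.14, 3.14, 3.14, 3.14].

INTERFACE

Orientations are given as a rotation vector (axis times angle).
In Python, from workcell import bot gives the robot as it stands. The module is installed in compiled form; this text tells all that it offers.
- The arm moves only by the tool play_rows, never from a script. Its argument "series" is a list of rows, each an object with "translation": the shift along the tool's x, y, z in m, a list of three; "spin": the turn about the tool's z in units of 5 degrees (1.0 is 5 degrees). In form: [{"translation": [dx, dy, dz], "spin": spin}, ...]. A call has 1 to 5 rows; each row shifts and turns the commanded pose from where the row before left it, along the tool's axes as they then stand; what a row does not reach is not made up. A row lasts 1/10 s, in which the tool goes at most 50 mm and 8.59 degrees, less where a joint would pass 70% of its speed; a pose out of reach is approached as far as the arm can. A call is refused whole if a number of a shift passes 0.05 or a number of a turn 1, either way. A call with a gripper value outside its range is refused whole. "jaw" is the gripper's target within -1 to 1 (fully open at 1, half-way at 0, shut at -1), set as the call begins (left out, the last holds). The fingers move at their own pace and stop on an object; "force" is the grip in N (left out, the last holds). Time passes only in rows, so rows that do not move let the fingers close. It gives the time, the measured TCP pose, the force and the opening at its end, in the units of the state.
- bot.read_state(): the state, without advancing time (a new reading comes with each control period).
- bot.read_camera(name): name is "scene" or "side" or "wrist"; returns the picture (384x512x3 uint8, blue, green, red); there is no depth.
- bot.get_calibration(name): a dict with "fov_y" (degrees; the focal length in pixels is half the picture's height over the tangent of half this angle, whatever the lens; pixels are square), "cx", "cy" (the principal point, pixels), "R" (3x3) and "t" (3): a world point X has camera coordinates R X + t. Camera axes: x right, y down, z forward; pixel columns grow to the right and rows downward; lengths in m; the calibration is good to about 2 mm. A picture is of the moment at which its call begins: read the wrist's pose just before it. get_calibration takes no time and is no camera call; for the wrist camera it gives the pose at the moment of the call.
- bot.finish_job(): hands the job in, once; it reports no verdict.
The state is a dict: "time": time; "q": joint angles; "joint_vel": joint speeds; "joint_torque": joint torques, N m; "tool_pos": TCP position; "tcp_rot": TCP orientation; "wrist_force": force on the tool from outside, world axes, zero at the start; "torque": the same for the moment, N m; "width": opening from 0.0 (shut) to 1.0 (fully open).
Only numpy, scipy, OpenCV 4.12 (cv2) and the standard library are available. Lean on these libraries where they do the work, as an engineer would, in place of code of your own. Each camera call takes 0.05 s, during which the arm holds its last target. There are 200 camera calls.

TASK

The green spoon rest stands on one of the two touch-latch lids of the low spice chest; without picking it up, push it with the fingers onto the fixed board between the two lids, so that it is clear of both, and only then press down the near edge of the lid it stood on, so that the catch lets go and that lid springs ajar. Leave that lid ajar and the other lid shut, and leave the egg ring on it, the jar and the molcajete where they are.

Things in the scene. Friction and masses are not known exactly. Their poses are not given: they have to be found in the camera images.
- chest: low painted birch chest fixed on the ledge, 220 mm deep (its x), 500 wide (y), 100 high; origin: centre of its underside; its -x side faces the robot, yaw within 0.25 rad. Its flat top, 100 mm above the ledge: left lid (y +90 to +230 mm), fixed board in the middle (y -87 to +87), identical right lid (y -230 to -90), all flush with a fixed frame, gaps 2 to 4 mm
- lid_left (a joint): left (+y) touch-latch lid, in rad: 0 latched shut, flush; negative while pressed in (stop -0.07); +0.36 sprung ajar, at its stop. Plywood panel 168 mm (chest x) by 140 mm (chest y), 12 mm thick, hinged along its far edge; its free edge is the near one, at x = -85 mm in the chest's frame. Ajar, the free edge stands 60 mm up. It does not latch again
- lid_right (a joint): right (-y) touch-latch lid, the same as the left lid in size, hinge, spring and catch; value in rad: 0 latched shut, negative while pressed in, +0.36 sprung ajar
- lid_left_press (a point): where to press the left lid: flat 18 mm metal dot on its top, midway along the free edge and 20 mm in from it, moving with the lid. Pressed 4 to 5 mm down here (6 to 7 N) the hidden catch lets go; it bottoms after 10 mm. When the press is taken away, the spring lifts the lid in about a second
- lid_right_press (a point): where to press the right lid: the same dot, travel, force and behaviour as on the left lid
- spoon_rest: loose green ceramic spoon rest, about 0.24 kg: round open dish, 86 mm diameter at the rim, 72 at the foot, 22 high, with a spoon neck 28 mm wide (8 to 16 mm above the foot) reaching 64 mm from the dish's centre along the body's -x, roughly toward the robot. Origin: centre of the dish's underside. It starts on the left or the right lid; its weight does not trip the catch
- egg_ring: loose thin steel egg ring, 84 mm outside diameter, 20 mm high, with a flat tab on its +x side reaching 70 mm from the centre; origin at the centre of its underside. It lies on the other lid, which is to stay shut
- jar: bystander: frosted glass jar with a cork stopper, 80 mm diameter, 130 mm high, standing on the ledge behind the chest (+x side); origin at the centre of its underside
- molcajete: bystander: basalt molcajete, a bowl on three feet, 176 mm diameter and 105 mm high, its pestle sticking out to about 145 mm, standing on the ledge beyond the chest's left (+y) end; origin at the centre of its underside

How it is judged:
On the way, in this order (a step that is already met when the one before it is completed fails the run):
1. the spoon rest stands on the fixed board between the lids while both lids are still shut (y of spoon_rest in the frame of chest between -0.05 and 0.05 m and x of spoon_rest in the frame of chest between -0.1 and 0.1 m and z of spoon_rest in the frame of chest between 0.094 and 0.106 m and angle between spoon_rest's own z axis and vertical below 0.12 rad and value of joint each of lid_left, lid_right below 0.03 rad), for 0.2 s.
2. the lid the spoon rest stood on is pressed and springs ajar, the other stays shut (((y of egg_ring in the frame of chest below -0.09 m and value of joint lid_left above 0.25 rad and value of joint lid_right below 0.03 rad) or (y of egg_ring in the frame of chest above 0.09 m and value of joint lid_right above 0.25 rad and value of joint lid_left below 0.03 rad))), for 0.2 s.
At the end, for the whole second after the job is handed in: the lid that the spoon rest stood on is ajar (over 0.25 rad), the other lid is shut (under 0.03 rad) with the egg ring within 20 mm of its start, and the spoon rest stands level and still on the top, its centre within 50 mm of the chest's middle line (y of spoon_rest in the frame of chest between -0.05 and 0.05 m and x of spoon_rest in the frame of chest between -0.1 and 0.1 m and z of spoon_rest in the frame of chest between 0.094 and 0.106 m and angle between spoon_rest's own z axis and vertical below 0.12 rad and ((y of egg_ring in the frame of chest below -0.09 m and value of joint lid_left above 0.25 rad and value of joint lid_right below 0.03 rad) or (y of egg_ring in the frame of chest above 0.09 m and value of joint lid_right above 0.25 rad and value of joint lid_left below 0.03 rad)) and linear speed of spoon_rest below 0.01 m/s and distance of egg_ring from where it was at the start of the episode below 0.02 m); the robot touches nothing.
It fails at once if the spoon rest is lifted or carried (over 12 mm off the chest's top), or falls off it (z of spoon_rest in the frame of chest above 0.112 m or z of spoon_rest in the frame of chest below 0.085 m).
It fails at once if the spoon rest is tipped (angle between spoon_rest's own z axis and vertical above 0.35 rad).
It fails at once if the lid under the egg ring opens ((y of egg_ring in the frame of chest below -0.09 m and value of joint lid_right above 0.06 rad) or (y of egg_ring in the frame of chest above 0.09 m and value of joint lid_left above 0.06 rad)).
It fails at once if the egg ring is moved over 20 mm (distance of egg_ring from where it was at the start of the episode above 0.02 m).
It fails at once if the jar or the molcajete is moved over 20 mm (distance of any of jar, molcajete from where it was at the start of the episode above 0.02 m).
It also fails if it takes over 54 s, if anything falls off the work surface, if the arm or the gripper's body presses on something with over 40 N, if the wrist force passes 120 N, or if a joint passes its speed limit or range.

## Working session

There is one attempt and no reset: what is moved stays moved. The work goes in short steps, Python scripts to look and compute and a tool call to move; the robot and the scene stay as the last step left them, time stands still between calls to the robot, and variables do not carry over. Pictures are saved under pics/ and viewed, about 8 in all and at most 12, crops included, and the job is handed in when it is done.

Besides the shell and the picture viewer there is one more tool, called after ">>>" as name(argument=value, ...) on one line, values as JSON. play_rows: Moves the arm, as the interface text tells. Its arguments: {"type":"object","properties":{"series":{"type":"array","items":{"type":"object","properties":{"translation":{"type":"array","items":{"type":"number"}},"spin":{"type":"number"}}}},"jaw":{"type":"number"},"force":{"type":"number"}},"required":["series"]}

```bash
mkdir -p pics; cat > h.py <<'E'
import numpy as np, cv2
from workcell import bot
def ray(name,uv,z,c=None):
    c=c or bot.get_calibration(name); f=192/np.tan(np.radians(c["fov_y"])/2)
    R=np.array(c["R"]);t=np.array(c["t"]);o=-R.T@t
    d=R.T@np.array([(uv[0]-c["cx"])/f,(uv[1]-c["cy"])/f,1]); return o+d*(z-o[2])/d[2]
def proj(c,X):
    f=192/np.tan(np.radians(c["fov_y"])/2); p=np.array(c["R"])@X+np.array(c["t"]); return p[:2]/p[2]*f+[c["cx"],c["cy"]]
E
python3 - <<'E'
from h import *
for n in ["scene","side"]:
    cv2.imwrite(f"pics/{n}0.png",bot.read_camera(n)); c=bot.get_calibration(n);print(n,c)
print(bot.read_state())
a=cv2.imread("pics/scene0.png");b=cv2.imread("pics/side0.png")
cv2.imwrite("pics/s0.png",cv2.resize(a,(800,600)))
E
```

```text
scene {'fov_y': 52.09679744704359, 'cx': 251.26802954166826, 'cy': 190.06850264894945, 'R': array([[ 0.88364559,  0.46809455, -0.00761355],
       [ 0.30816526, -0.59382779, -0.743238  ],
       [-0.3524268 ,  0.65441275, -0.66898379]]), 't': array([-0.61040301, -0.03981549,  1.02063533])}
side {'fov_y': 57.610807142266225, 'cx': 259.2659934074527, 'cy': 192.92845576773976, 'R': array([[-0.99887293, -0.04733282,  0.00353221],
       [-0.02709737,  0.50757496, -0.86118139],
       [ 0.03896928, -0.86030649, -0.50828549]]), 't': array([0.62906008, 0.02187467, 0.86583499])}
{'time': 0.1, 'q': array([ 1.30612250e+00,  2.64703486e-01,  1.60522960e+00, -1.72554319e-05,
        1.27369596e+00, -3.69162927e-02]), 'joint_vel': array([-0.00143409, -0.00171103, -0.00328269,  0.00138602, -0.00291663,
       -0.00030811]), 'joint_torque': array([ 7.52111828e-04, -5.16701210e+01, -3.68594205e+01, -1.95499597e-04,
        6.20033476e-03, -4.19858111e-05]), 'tool_pos': array([0.15223734, 0.65685539, 0.19107353]), 'tcp_rot': array([-0.35694693, -3.12095557,  0.00316606]), 'wrist_force': array([0.10822226, 0.14793595, 0.23602909]), 'torque': array([ 0.00998719, -0.02480129, -0.01603643]), 'width': 0.9998122700520798}
```

View pics/s0.png

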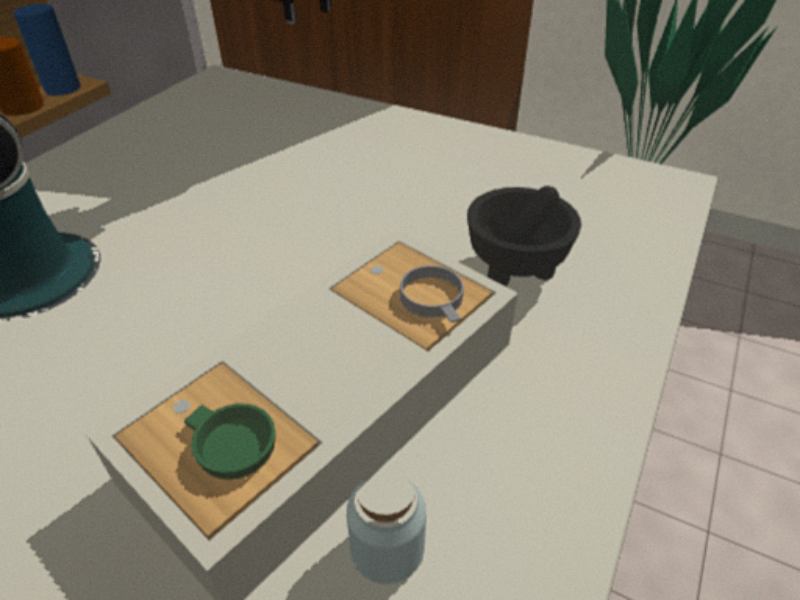

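View pics/side0.png

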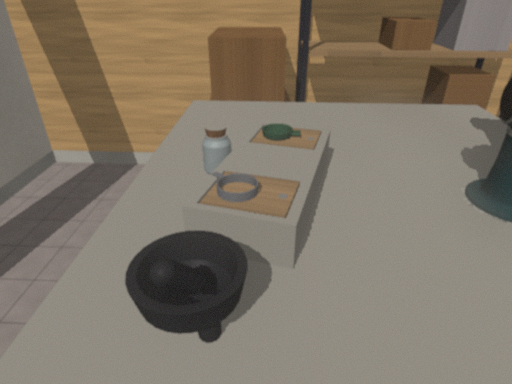

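Scene picture (800 px wide): the spoon rest is on the right lid (rim centre about (234,438), neck tip about (190,418)), and the egg ring is on the left lid (about (432,290)). The press dot of the right lid is at (181,406). The side view agrees.

```bash
python3 - <<'E'
from h import *
from scipy.optimize import least_squares
c=bot.get_calibration("scene"); k=512/800
px=np.array([(223,363),(114,437),(208,530),(319,441),(400,242),(331,289),(429,348),(494,294),(181,406),(377,271)])*k
L=np.array([(-.085,-.09),(-.085,-.23),(.083,-.23),(.083,-.09),(-.085,.23),(-.085,.09),(.083,.09),(.083,.23),(-.065,-.16),(-.065,.16)])
def W(p,l,z): s,co=np.sin(p[2]),np.cos(p[2]); return np.array([p[0]+co*l[0]-s*l[1],p[1]+s*l[0]+co*l[1],z])
f=lambda p:np.concatenate([proj(c,W(p,l,p[3]))-q for l,q in zip(L,px)])
r=least_squares(f,[.55,.1,0,.1]);print(r.x,np.abs(r.fun).max())
p=r.x; inv=lambda w:np.array([[np.cos(p[2]),np.sin(p[2])],[-np.sin(p[2]),np.cos(p[2])]])@(w[:2]-p[:2])
img=cv2.imread("pics/scene0.png");hsv=cv2.cvtColor(img,cv2.COLOR_BGR2HSV)
m=cv2.inRange(hsv,(50,80,20),(85,255,200)); m[:220]=0;m[:,:100]=0;m[:,220:]=0
ys,xs=np.nonzero(m);print(xs.min(),xs.max(),ys.min(),ys.max(),len(xs))
# fit silhouette by optimisation: rim+foot+neck
def sil(q):
    M=np.zeros(m.shape,np.uint8);a=np.linspace(0,6.28,60);z=p[3]
    pts=[proj(c,[q[0]+R*np.cos(t),q[1]+R*np.sin(t),z+h]) for R,h in((.043,.022),(.036,0)) for t in a]
    cv2.fillConvexPoly(M,cv2.convexHull((np.array(pts)*16).astype(np.int32)),255,shift=4)
    u=np.array([-np.cos(q[2]),-np.sin(q[2])]);v=np.array([-u[1],u[0]]);e=np.array(q[:2])
    pts=[proj(c,[*(e+u*d+v*s),z+h]) for d in(.02,.064) for s in(-.014,.014) for h in(.008,.016)]
    cv2.fillConvexPoly(M,cv2.convexHull((np.array(pts)*16).astype(np.int32)),255,shift=4); return M
from scipy.optimize import minimize
g=lambda q:np.count_nonzero(sil(q)!=m)
w0=ray("scene",np.array([234,438])*k,p[3]+.022)
r2=min((minimize(g,[w0[0],w0[1],y],method="Nelder-Mead",options=dict(initial_simplex=[[w0[0],w0[1],y],[w0[0]+.01,w0[1],y],[w0[0],w0[1]+.01,y],[w0[0],w0[1],y+.2]])) for y in(-.3,0,.3)),key=lambda r:r.fun)
print(r2.x,r2.fun,inv(r2.x))
print("ring",inv(ray("scene",np.array([432,283])*k,p[3]+.02)))
for n,l in dict(dotR=(-.065,-.16),mid=(0,0),edge=(.0,-.23)).items(): print(n,W(p,l,p[3]))
E
```

```text
[ 0.59999702  0.00107977 -0.24983281  0.09847433] 2.858773967945581
119 175 259 305 1381
[ 0.58491471 -0.15246891 -0.15212076] 859.0 [ 0.02334962 -0.15251055]
ring [0.02382673 0.17128356]
dotR [ 0.49745631 -0.13788211  0.09847433]
mid [0.59999702 0.00107977 0.09847433]
edge [ 0.54313137 -0.2217796   0.09847433]
```

```bash
cat > plan.py <<'E'
import sys
from h import *
from scipy.spatial.transform import Rotation as Ro
# plan.py x y z yaw_of_tool_y(rad) [step]; prints rows towards the target from the measured pose
T=np.array(list(map(float,sys.argv[1:4])));yw=float(sys.argv[4]);st=float(sys.argv[5]) if len(sys.argv)>5 else .045
s=bot.read_state();p=np.array(s["tool_pos"]);M=Ro.from_rotvec(s["tcp_rot"]).as_matrix();a=np.arctan2(M[1,1],M[0,1])
d=T-p; da=(a-yw+np.pi)%(2*np.pi)-np.pi; n=max(int(np.ceil(np.linalg.norm(d)/st)),int(np.ceil(abs(np.degrees(da))/5)),1)
print("t",s["time"],"p",p.round(4),"yaw",round(a,3),"F",np.round(s["wrist_force"],1),"rows",n)
for i in range(n):
    M=np.column_stack([[np.sin(a),-np.cos(a),0],[np.cos(a),np.sin(a),0],[0,0,-1]])
    print(i,(M.T@(d/n)).round(3).tolist(),round(np.degrees(da)/n/5,2)); a-=da/n
E
python3 plan.py .45 .22 .26 -.249
```

```text
t 0.1 p [0.1522 0.6569 0.1911] yaw 1.343 F [0.1 0.1 0.2] rows 19
0 [0.02, -0.019, -0.004] 0.96
1 [0.022, -0.017, -0.004] 0.96
2 [0.023, -0.015, -0.004] 0.96
3 [0.025, -0.013, -0.004] 0.96
4 [0.026, -0.011, -0.004] 0.96
5 [0.026, -0.009, -0.004] 0.96
6 [0.027, -0.007, -0.004] 0.96
7 [0.027, -0.004, -0.004] 0.96
8 [0.028, -0.002, -0.004] 0.96
9 [0.028, 0.0, -0.004] 0.96
10 [0.028, 0.003, -0.004] 0.96
11 [0.027, 0.005, -0.004] 0.96
12 [0.027, 0.007, -0.004] 0.96
13 [0.026, 0.009, -0.004] 0.96
14 [0.025, 0.012, -0.004] 0.96
15 [0.024, 0.014, -0.004] 0.96
16 [0.023, 0.016, -0.004] 0.96
17 [0.022, 0.017, -0.004] 0.96
18 [0.02, 0.019, -0.004] 0.96
```

```bash
sed -i 's/\[np.sin(a),-np.cos(a),0\]/[-np.sin(a),np.cos(a),0]/' plan.py; python3 plan.py .45 .22 .26 -.249
```

```text
t 0.1 p [0.1522 0.6569 0.1911] yaw 1.343 F [0.1 0.1 0.2] rows 19
0 [-0.02, -0.019, -0.004] 0.96
1 [-0.022, -0.017, -0.004] 0.96
2 [-0.023, -0.015, -0.004] 0.96
3 [-0.025, -0.013, -0.004] 0.96
4 [-0.026, -0.011, -0.004] 0.96
5 [-0.026, -0.009, -0.004] 0.96
6 [-0.027, -0.007, -0.004] 0.96
7 [-0.027, -0.004, -0.004] 0.96
8 [-0.028, -0.002, -0.004] 0.96
9 [-0.028, 0.0, -0.004] 0.96
10 [-0.028, 0.003, -0.004] 0.96
11 [-0.027, 0.005, -0.004] 0.96
12 [-0.027, 0.007, -0.004] 0.96
13 [-0.026, 0.009, -0.004] 0.96
14 [-0.025, 0.012, -0.004] 0.96
15 [-0.024, 0.014, -0.004] 0.96
16 [-0.023, 0.016, -0.004] 0.96
17 [-0.022, 0.017, -0.004] 0.96
18 [-0.02, 0.019, -0.004] 0.96
```

>>> play_rows(series=[{"translation": [-0.02,-0.019,-0.012],"spin": 0.96},{"translation": [-0.022,-0.017,-0.012],"spin": 0.96},{"translation": [-0.023,-0.015,-0.012],"spin": 0.96},{"translation": [-0.025,-0.013,-0.012],"spin": 0.96},{"translation": [-0.026,-0.011,-0.012],"spin": 0.96}], jaw=0)

```text
time: 0.6
tool_pos: [0.2314, 0.5413, 0.252]
tcp_rot: [-1.003, -2.977, 0.002]
wrist_force: [0.0, 0.1, -0.3]
width: 0.502
```

>>> play_rows(series=[{"translation": [-0.026,-0.009,-0.004],"spin": 0.96},{"translation": [-0.027,-0.007,-0.004],"spin": 0.96},{"translation": [-0.027,-0.004,-0.004],"spin": 0.96},{"translation": [-0.028,-0.002,0],"spin": 0.96},{"translation": [-0.028,0,0],"spin": 0.96}])

```text
time: 1.1
tool_pos: [0.3093, 0.4266, 0.264]
tcp_rot: [1.6, 2.704, -0.001]
wrist_force: [0.1, 0.0, 0.2]
width: 0.499
```

>>> play_rows(series=[{"translation": [-0.028,0.003,0],"spin": 0.96},{"translation": [-0.027,0.005,0],"spin": 0.96},{"translation": [-0.027,0.007,0],"spin": 0.96},{"translation": [-0.026,0.009,0],"spin": 0.96},{"translation": [-0.025,0.012,0],"spin": 0.96}])

```text
time: 1.6
tool_pos: [0.3877, 0.3122, 0.2638]
tcp_rot: [-2.127, -2.312, 0.001]
wrist_force: [0.9, 0.3, -0.4]
width: 0.503
```

>>> play_rows(series=[{"translation": [-0.024,0.014,0],"spin": 0.96},{"translation": [-0.023,0.016,0],"spin": 0.96},{"translation": [-0.022,0.017,0],"spin": 0.96},{"translation": [-0.02,0.019,0],"spin": 0.96}])

```text
time: 2.0
tool_pos: [0.4504, 0.2205, 0.2638]
tcp_rot: [-2.483, -1.924, 0.001]
wrist_force: [0.9, 0.8, -0.6]
width: 0.497
```

```bash
python3 plan.py .52 -.16 .29 -.249
```

```text
t 2.0 p [0.4504 0.2205 0.2638] yaw -0.252 F [ 0.9  0.8 -0.6] rows 9
0 [-0.039, 0.018, -0.003] -0.0
1 [-0.039, 0.018, -0.003] -0.0
2 [-0.039, 0.018, -0.003] -0.0
3 [-0.039, 0.018, -0.003] -0.0
4 [-0.039, 0.018, -0.003] -0.0
5 [-0.039, 0.018, -0.003] -0.0
6 [-0.039, 0.018, -0.003] -0.0
7 [-0.039, 0.018, -0.003] -0.0
8 [-0.039, 0.018, -0.003] -0.0
```

>>> play_rows(series=[{"translation": [-0.039,0.018,-0.004]},{"translation": [-0.039,0.018,-0.004]},{"translation": [-0.039,0.018,-0.004]},{"translation": [-0.039,0.018,-0.004]},{"translation": [-0.039,0.018,-0.004]}])

```text
invalid input
```

>>> play_rows(series=[{"translation": [-0.039,0.018,-0.004]},{"translation": [-0.039,0.018,-0.004]},{"translation": [-0.039,0.018,-0.004]},{"translation": [-0.039,0.018,-0.004]},{"translation": [0,0,0]}])

```text
invalid input
```

```bash
python3 - <<'E'
from h import *
import pickle
c=bot.get_calibration("wrist");i=bot.read_camera("wrist");cv2.imwrite("pics/w1.png",i);pickle.dump(c,open("w1.pkl","wb"))
P=np.array([.6,.0011]);y=-.2498;co,s=np.cos(y),np.sin(y)
for l,z in [((-.085,-.09),.1),((-.085,-.23),.1),((.083,-.23),.1),((.083,-.09),.1),((-.065,-.16),.1),((.0233,-.1525),.122)]:
    u=proj(c,np.array([P[0]+co*l[0]-s*l[1],P[1]+s*l[0]+co*l[1],z]));print(l,u.round(0))
    cv2.drawMarker(i,tuple(int(v) for v in u),(0,0,255),0,12,1)
cv2.imwrite("pics/w1m.png",cv2.resize(i,(800,600)))
E
```

```text
(-0.085, -0.09) [330. 332.]
(-0.085, -0.23) [323. 397.]
(0.083, -0.23) [422. 397.]
(0.083, -0.09) [438. 332.]
(-0.065, -0.16) [339. 366.]
(0.0233, -0.1525) [400. 375.]
```

View pics/w1m.png

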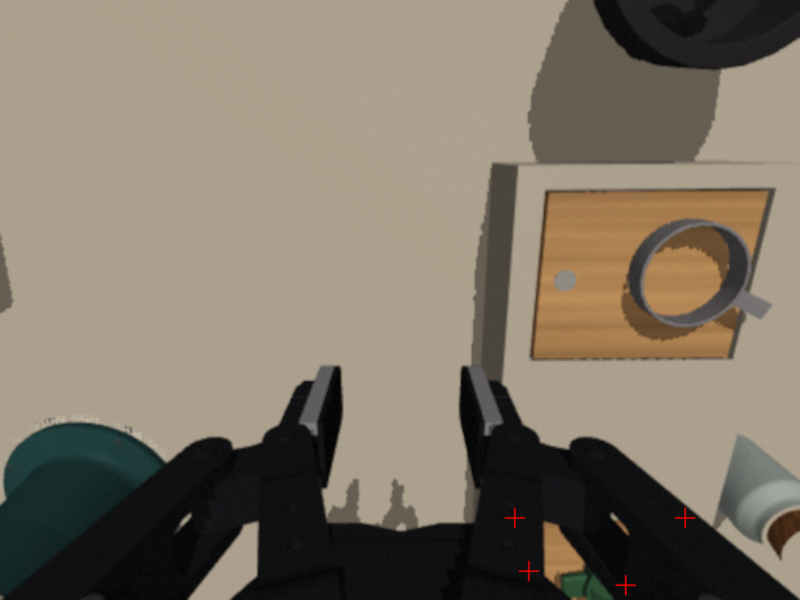

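The wrist picture shows the left lid with the egg ring (700,270) and its dot (565,280). Both move calls were refused (spin was missing), so the arm has not moved yet.

```bash
python3 plan.py .548 -.295 .25 -.249 .048
```

```text
t 2.05 p [0.4525 0.2174 0.2638] yaw -0.257 F [ 1.7 -2.1  0.1] rows 11
0 [-0.043, 0.02, 0.001] -0.01
1 [-0.043, 0.02, 0.001] -0.01
2 [-0.043, 0.02, 0.001] -0.01
3 [-0.043, 0.02, 0.001] -0.01
4 [-0.043, 0.02, 0.001] -0.01
5 [-0.043, 0.02, 0.001] -0.01
6 [-0.043, 0.02, 0.001] -0.01
7 [-0.043, 0.02, 0.001] -0.01
8 [-0.043, 0.02, 0.001] -0.01
9 [-0.043, 0.02, 0.001] -0.01
10 [-0.043, 0.02, 0.001] -0.01
```

>>> play_rows(series=[{"translation": [-0.043,0.02,0],"spin": 0},{"translation": [-0.043,0.02,0],"spin": 0},{"translation": [-0.043,0.02,0],"spin": 0},{"translation": [-0.043,0.02,0],"spin": 0},{"translation": [-0.043,0.02,0],"spin": 0}])

```text
time: 2.55
tool_pos: [0.494, -0.013, 0.264]
tcp_rot: [-2.479, -1.929, 0.0]
wrist_force: [0.7, 0.6, 0.6]
width: 0.495
```

>>> play_rows(series=[{"translation": [-0.043,0.02,0],"spin": 0},{"translation": [-0.043,0.02,0],"spin": 0},{"translation": [-0.043,0.02,0],"spin": 0},{"translation": [-0.043,0.02,0],"spin": 0},{"translation": [-0.043,0.02,0],"spin": 0}])

```text
time: 3.05
tool_pos: [0.5381, -0.2461, 0.2638]
tcp_rot: [-2.479, -1.928, 0.0]
wrist_force: [0.6, 0.0, -0.5]
width: 0.502
```

>>> play_rows(series=[{"translation": [-0.043,0.02,0.01],"spin": 0},{"translation": [0,0,0],"spin": 0},{"translation": [0,0,0],"spin": 0}])

```text
time: 3.35
tool_pos: [0.5463, -0.2913, 0.2527]
tcp_rot: [-2.479, -1.924, 0.001]
wrist_force: [0.5, 0.1, -0.0]
width: 0.497
```

```bash
python3 - <<'E'
from h import *
import pickle
c=bot.get_calibration("wrist");i=bot.read_camera("wrist");cv2.imwrite("pics/w2.png",i);pickle.dump(c,open("w2.pkl","wb"))
P=np.array([.6,.0011]);y=-.2498;co,s=np.cos(y),np.sin(y)
for l,z in [((-.085,-.09),.1),((-.085,-.23),.1),((.083,-.23),.1),((.083,-.09),.1),((-.065,-.16),.1),((.0233,-.1525),.122)]:
    u=proj(c,np.array([P[0]+co*l[0]-s*l[1],P[1]+s*l[0]+co*l[1],z]));print(l,u.round(0))
    cv2.drawMarker(i,tuple(int(v) for v in u),(0,0,255),0,12,1)
cv2.imwrite("pics/w2m.png",cv2.resize(i,(800,600)))
E
python3 plan.py .548 -.295 .25 -.249 .048
```

```text
(-0.085, -0.09) [150. -36.]
(-0.085, -0.23) [164. 110.]
(0.083, -0.23) [311. 110.]
(0.083, -0.09) [319. -37.]
(-0.065, -0.16) [176.  42.]
(0.0233, -0.1525) [259.  29.]
t 3.4 p [ 0.5466 -0.2904  0.2534] yaw -0.249 F [0.3 0.7 0.9] rows 1
0 [-0.004, 0.003, 0.003] -0.0
```

View pics/w2m.png

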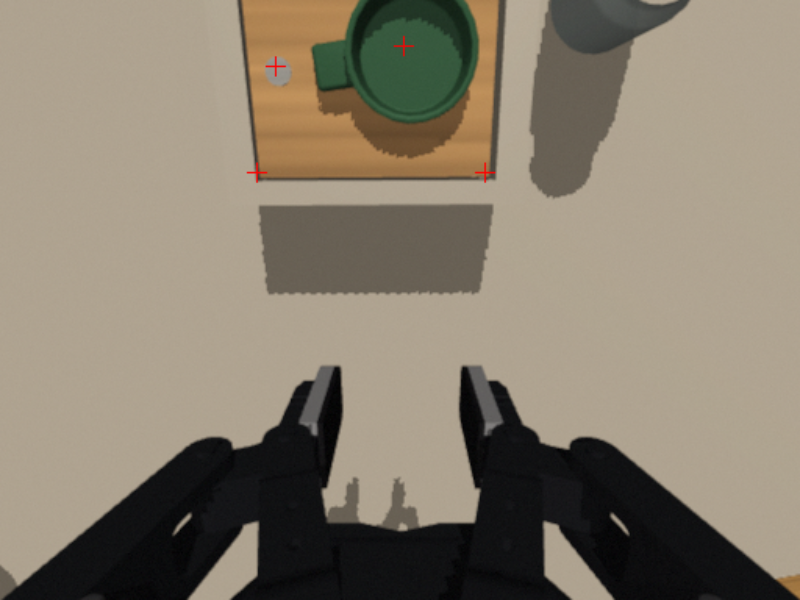

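Wrist picture: the dish rim is centred at about (412,57), about 5 mm in +x and 7 mm in -y from the first estimate, and the dot is at (278,73). Now down beside the chest's end, then forward behind the dish.

>>> play_rows(series=[{"translation": [0,0.003,0.04],"spin": 0},{"translation": [0,0.003,0.04],"spin": 0},{"translation": [0,0,0.04],"spin": 0},{"translation": [0,0,0.03],"spin": 0},{"translation": [0,0,0],"spin": 0}])

```text
time: 3.9
tool_pos: [0.549, -0.2881, 0.0991]
tcp_rot: [-2.47, -1.926, 0.006]
wrist_force: [-0.8, 0.4, -1.0]
width: 0.501
```

```bash
cat > look.py <<'E'
import sys
from h import *
c=bot.get_calibration("wrist");s=bot.read_state();i=bot.read_camera("wrist")
d=np.array(s["tool_pos"])[:2]-[.6,.0011];co,sn=np.cos(-.2498),np.sin(-.2498)
print("tcp chest",(co*d[0]+sn*d[1]).round(4),(-sn*d[0]+co*d[1]).round(4),"z",s["tool_pos"][2],"F",np.round(s["wrist_force"],1),"w",s["width"],"t",s["time"])
cv2.imwrite(f"pics/{sys.argv[1]}.png",cv2.resize(i,(800,600)))
E
python3 look.py w3
```

```text
tcp chest 0.0221 -0.2929 z 0.09912554416850156 F [-0.8  0.4 -1. ] w 0.5014009591928805 t 3.9
```

View pics/w3.png

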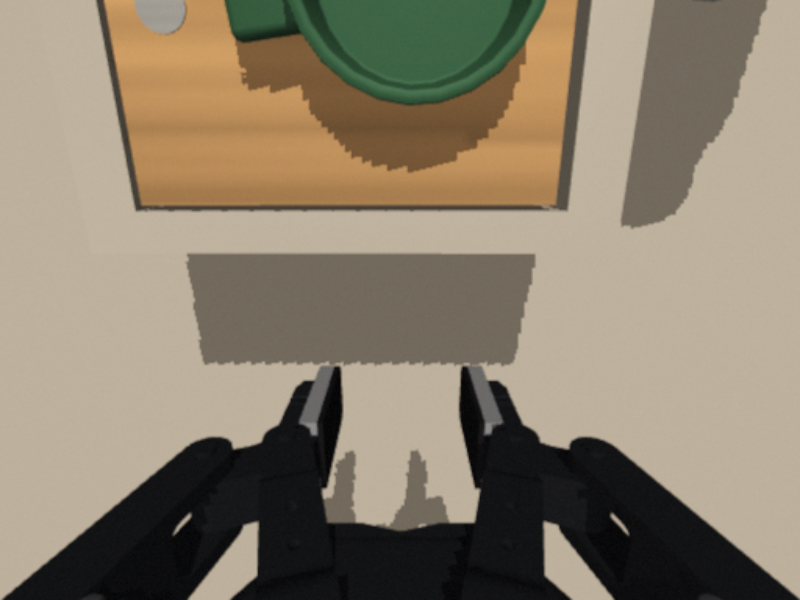

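Picture: the dish centre column is at about 420 and the finger midline at 400, so I shift about 5 mm in +x and raise the tips 5 mm before going forward.

>>> play_rows(series=[{"translation": [0,0.005,-0.005],"spin": 0},{"translation": [0.0,0,0],"spin": 0},{"translation": [0.025,0,0],"spin": 0},{"translation": [0.02,0,0],"spin": 0},{"translation": [0.01,0,0],"spin": 0}])

```text
time: 4.45
tool_pos: [0.5733, -0.2398, 0.1121]
tcp_rot: [2.476, 1.928, 0.004]
wrist_force: [-0.5, 0.4, -0.0]
width: 0.499
```

```bash
python3 look.py w4
```

```text
tcp chest 0.0337 -0.24 z 0.11210573878051736 F [-0.5  0.4 -0. ] w 0.49903705388757497 t 4.45
```

View pics/w4.png

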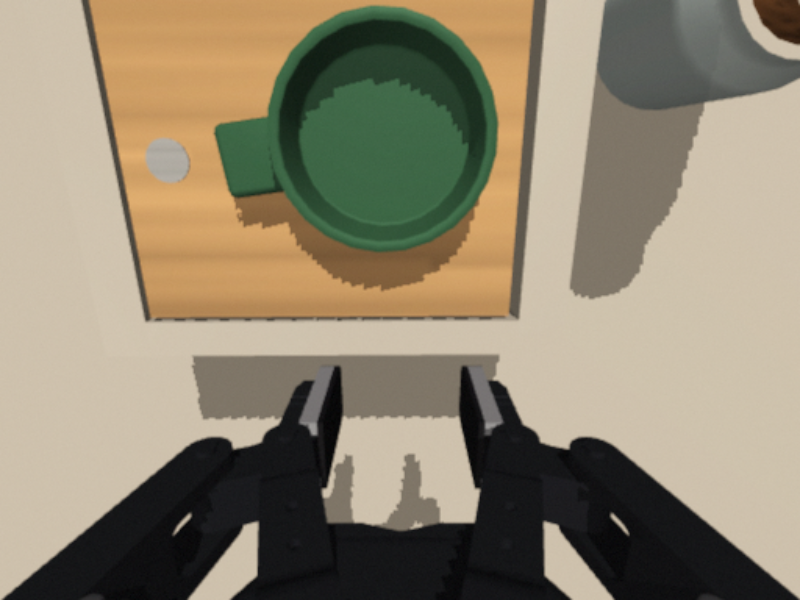

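Dish centre column is now about 383 against the fingers' 400, so I overshot by about 6 mm. I shift back and let it settle.

>>> play_rows(series=[{"translation": [0,-0.005,0],"spin": 0},{"translation": [0,0,0],"spin": 0},{"translation": [0,0,0],"spin": 0}])

```text
time: 4.8
tool_pos: [0.5661, -0.2399, 0.1095]
tcp_rot: [2.48, 1.927, -0.0]
wrist_force: [0.6, -1.0, 0.1]
width: 0.501
```

```bash
python3 look.py w5
```

```text
tcp chest 0.0268 -0.2419 z 0.1095374619524877 F [ 0.6 -1.   0.1] w 0.5008550822572496 t 4.8
```

>>> play_rows(series=[{"translation": [0,0,0.006],"spin": 0},{"translation": [0,0,0],"spin": 0},{"translation": [0.01,0,0],"spin": 0},{"translation": [0.01,0,0],"spin": 0},{"translation": [0.01,0,0],"spin": 0}])

```text
time: 5.35
tool_pos: [0.5741, -0.209, 0.1033]
tcp_rot: [-2.48, -1.929, -0.0]
wrist_force: [0.9, 0.1, 0.1]
width: 0.502
```

>>> play_rows(series=[{"translation": [0.008,0,0],"spin": 0},{"translation": [0.008,0,0],"spin": 0},{"translation": [0.008,0,0],"spin": 0},{"translation": [0.008,0,0],"spin": 0},{"translation": [0.008,0,0],"spin": 0}])

```text
time: 5.85
tool_pos: [0.5838, -0.1706, 0.1033]
tcp_rot: [2.48, 1.929, 0.0]
wrist_force: [-0.1, -0.2, -0.5]
width: 0.497
```

```bash
python3 look.py w6
```

```text
tcp chest 0.0268 -0.1703 z 0.10328702587137316 F [-0.1 -0.2 -0.5] w 0.49702484634228067 t 5.85
```

View pics/w6.png

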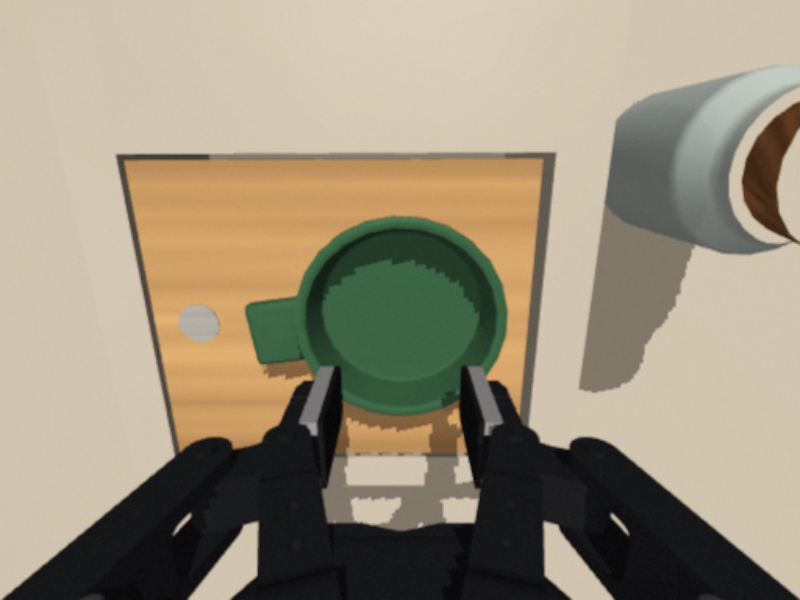

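```bash
python3 - <<'E'
from h import *
c=bot.get_calibration("wrist");R=np.array(c["R"]);o=-R.T@np.array(c["t"])
co,s=np.cos(-.2498),np.sin(-.2498)
C=lambda w:(np.array([[co,s],[-s,co]])@(np.array(w)[:2]-[.6,.0011])).round(4)
print("cam",C(o),o[2],"axis",C(R[2]+[.6,.0011,0]),R[2,2],"tcp",C(bot.read_state()["tool_pos"]))
k=.64
for n,u,z in[("rimc",(403,315),.122),("rimtop",(403,217),.122),("rimbot",(403,414),.122),("dot",(199,323),.1),("tipL",(325,367),.11),("tipR",(475,367),.11),("lid+y",(340,156),.1),("lidnearR",(555,153),.1),("lid-y",(400,455),.1)]: print(n,C(ray("wrist",np.array(u)*k,z,c)))
E
```

```text
cam [ 0.0274 -0.0894] 0.2858990137804363 axis [-0.0005 -0.3136] -0.9495665071956378 tcp [ 0.0267 -0.1692]
rimc [ 0.0285 -0.1505]
rimtop [ 0.0284 -0.1118]
rimbot [ 0.0286 -0.1959]
dot [-0.0639 -0.1627]
tipL [-0.006  -0.1797]
tipR [ 0.0606 -0.1795]
lid+y [ 0.003  -0.0905]
lidnearR [ 0.0894 -0.0893]
lid-y [ 0.0274 -0.234 ]
```

```bash
python3 - <<'E'
from h import *
c=bot.get_calibration("wrist");f=192/np.tan(np.radians(c["fov_y"])/2);R=np.array(c["R"]);o=-R.T@np.array(c["t"])
co,s=np.cos(-.2498),np.sin(-.2498)
C=lambda w:(np.array([[co,s],[-s,co]])@(np.array(w)[:2]-[.6,.0011])).round(4)
print(f,c["cx"],c["cy"])
for g in(.017,.02125,.025,.03):
    d=f*g/(61*.64); X=o+R.T@(np.array([g,(367*.64-c["cy"])/f*d,d])); print(g,"depth",d,"tip chest y",C(X),"z",X[2])
p=np.array(bot.read_state()["tool_pos"]);print("tcp px(800)",proj(c,p)/.64)
E
```

```text
281.42785397904083 256.11937825277687 190.9786310688784
0.017 depth 0.12254798969374218 tip chest y [ 0.0444 -0.146 ] z 0.17550813229324386
0.02125 depth 0.15318498711717773 tip chest y [ 0.0487 -0.1601] z 0.14791041192144574
0.025 depth 0.18021763190256201 tip chest y [ 0.0524 -0.1726] z 0.12355948218162391
0.03 depth 0.2162611582830744 tip chest y [ 0.0574 -0.1892] z 0.09109157586186145
tcp px(800) [398.7727655  339.38230153]
```

>>> play_rows(series=[{"translation": [0.006,0,0],"spin": 0},{"translation": [0.006,0,0],"spin": 0},{"translation": [0.006,0,0],"spin": 0},{"translation": [0,0,0],"spin": 0}])

```text
time: 6.3
tool_pos: [0.5883, -0.1531, 0.1033]
tcp_rot: [-2.479, -1.929, -0.0]
wrist_force: [-0.2, 0.2, -1.0]
width: 0.498
```

```bash
cat >> look.py <<'E'
b,g,r=[i[...,k].astype(int) for k in range(3)]
m=((g>r*1.25)&(g>b*1.1)).astype(np.uint8);n,l,st,ce=cv2.connectedComponentsWithStats(m);j=1+np.argmax(st[1:,4]);x,y,w,h,a=st[j]
C=lambda w:(np.array([[co,sn],[-sn,co]])@(np.array(w)[:2]-[.6,.0011])).round(4)
cols=np.nonzero((l==j).sum(0)>40)[0]
print("green box(800)",np.round(np.array([x,y,x+w,y+h])/.64),"rim top/bot y",C(ray("wrist",((cols.min()+cols.max())/2,y),.122,c)),C(ray("wrist",((cols.min()+cols.max())/2,y+h),.122,c)))
E
python3 look.py w7; python3 - <<'E'
E
```

```text
tcp chest 0.0268 -0.1523 z 0.10327822235217402 F [-0.2  0.2 -1. ] w 0.4981145849869346 t 6.3
green box(800) [250. 261. 503. 452.] rim top/bot y [ 0.0273 -0.1116] [ 0.0274 -0.1982]
```

View pics/w7.png

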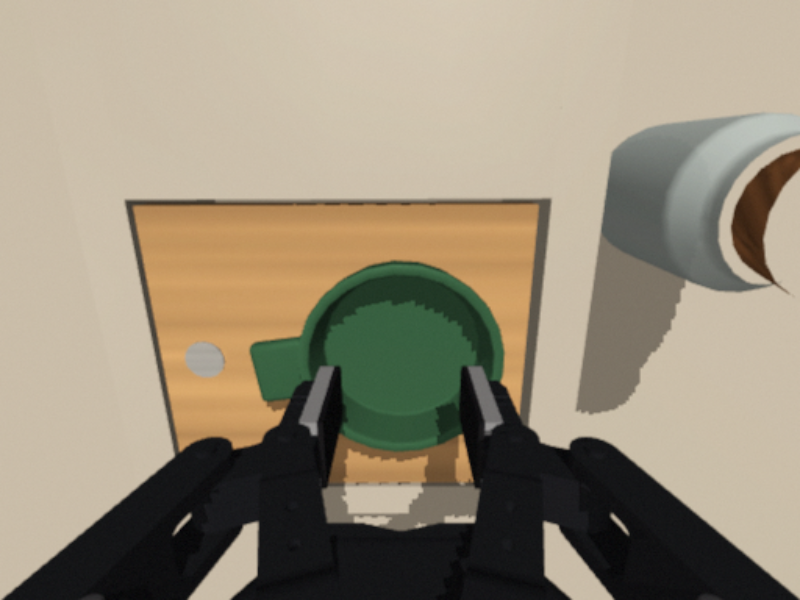

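The fingers pass over the dish. It has not moved (rim top row 261, in place), so half-open tips stand higher than I took them. Back off up and behind, shut the fingers (tips then at the TCP) and look.

>>> play_rows(series=[{"translation": [0,0,-0.02],"spin": 0},{"translation": [-0.03,0,-0.02],"spin": 0},{"translation": [-0.04,0,0],"spin": 0},{"translation": [-0.025,0,0],"spin": 0},{"translation": [0,0,0],"spin": 0}])

```text
time: 6.85
tool_pos: [0.5639, -0.2493, 0.1437]
tcp_rot: [2.482, 1.923, -0.001]
wrist_force: [-0.5, 0.9, 0.6]
width: 0.498
```

>>> play_rows(series=[{"translation": [0,0,0],"spin": 0},{"translation": [0,0,0],"spin": 0},{"translation": [0,0,0],"spin": 0},{"translation": [0,0,0],"spin": 0},{"translation": [0,0,0],"spin": 0}], jaw=-1, force=30)

```text
time: 7.35
tool_pos: [0.5649, -0.2452, 0.1432]
tcp_rot: [-2.479, -1.93, 0.0]
wrist_force: [-0.2, 0.3, -0.4]
width: 0.001
```

```bash
python3 look.py w8;python3 -c "
from h import *
c=bot.get_calibration('wrist');p=np.array(bot.read_state()['tool_pos']);print(proj(c,p)/.64)"
```

```text
tcp chest 0.0269 -0.2473 z 0.14324716698770634 F [-0.2  0.3 -0.4] w 0.0010829871234960074 t 7.35
green box(800) [256.  11. 498. 222.] rim top/bot y [ 0.0199 -0.1133] [ 0.019  -0.1977]
[398.79020785 339.42820473]
```

View pics/w8.png

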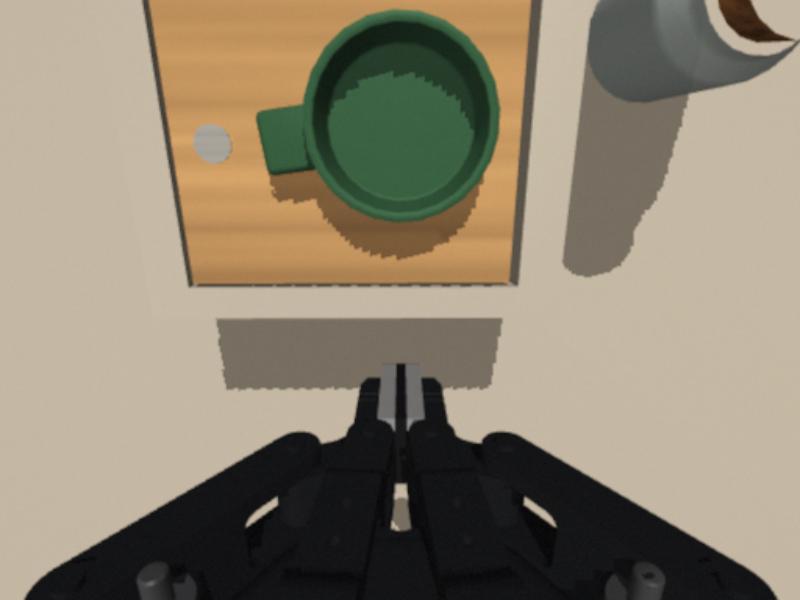

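The shut tips show at row 364, while the TCP projects to row 339, so the real tip height is in doubt. I find it by touch on the fixed end frame, where the TCP stands now.

>>> play_rows(series=[{"translation": [0,0,0.012],"spin": 0},{"translation": [0,0,0.012],"spin": 0},{"translation": [0,0,0.01],"spin": 0},{"translation": [0,0,0],"spin": 0},{"translation": [0,0,0],"spin": 0}])

```text
time: 7.9
tool_pos: [0.5641, -0.2457, 0.1083]
tcp_rot: [-2.479, -1.928, 0.001]
wrist_force: [-0.3, 0.5, 0.6]
width: 0.001
```

>>> play_rows(series=[{"translation": [0,0,0.003],"spin": 0},{"translation": [0,0,0.003],"spin": 0},{"translation": [0,0,0.003],"spin": 0},{"translation": [0,0,0],"spin": 0}])

```text
time: 8.3
tool_pos: [0.5644, -0.2458, 0.0998]
tcp_rot: [-2.479, -1.928, 0.0]
wrist_force: [-0.6, -0.7, -0.8]
width: -0.001
```

>>> play_rows(series=[{"translation": [0,0,0.003],"spin": 0},{"translation": [0,0,0.003],"spin": 0},{"translation": [0,0,0],"spin": 0}])

```text
time: 8.6
tool_pos: [0.5643, -0.2457, 0.0937]
tcp_rot: [-2.479, -1.928, 0.001]
wrist_force: [0.0, -0.7, 0.4]
width: -0.003
```

```bash
python3 look.py w9
```

```text
tcp chest 0.0264 -0.248 z 0.09365015010674449 F [ 0.  -0.7  0.4] w -0.0029399859513621657 t 8.6
green box(800) [212.   0. 533. 241.] rim top/bot y [ 0.0198 -0.1243] [ 0.0187 -0.1975]
```

View pics/w9.png

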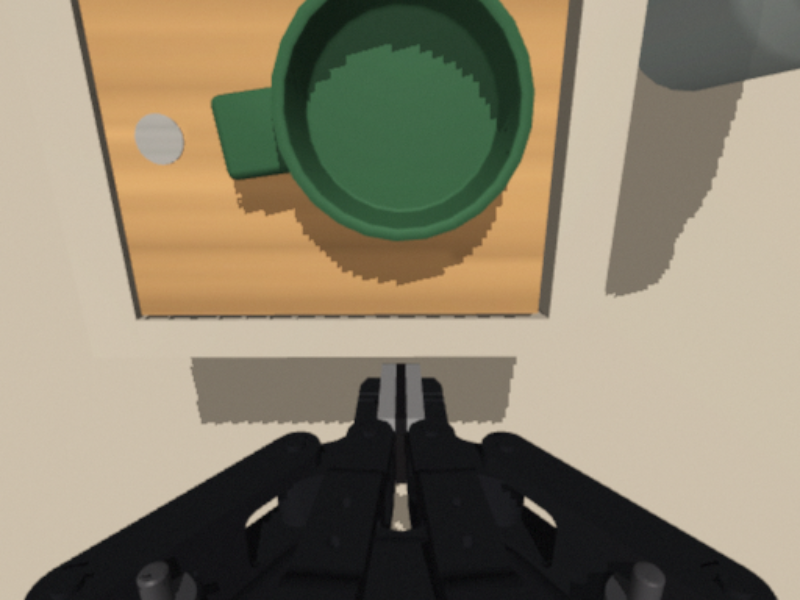

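The end frame's edge is at row 357 and the tip at row 364, so the tips may be just off the end. The wide fixed board makes a safer touch place: go up and over to it.

>>> play_rows(series=[{"translation": [0,0,-0.045],"spin": 0},{"translation": [0,0,-0.045],"spin": 0},{"translation": [0.025,0,-0.01],"spin": 0},{"translation": [0.045,0,0],"spin": 0},{"translation": [0.045,0,0],"spin": 0}])

```text
time: 9.15
tool_pos: [0.5939, -0.1342, 0.1959]
tcp_rot: [2.48, 1.924, 0.003]
wrist_force: [0.6, 0.3, -0.8]
width: 0.001
```

>>> play_rows(series=[{"translation": [0.045,0,0],"spin": 0},{"translation": [0.045,0,0],"spin": 0},{"translation": [0.042,0,0.02],"spin": 0},{"translation": [0,0,0.04],"spin": 0},{"translation": [0,0,0],"spin": 0}])

```text
time: 9.65
tool_pos: [0.6209, -0.0048, 0.1283]
tcp_rot: [-2.472, -1.928, 0.013]
wrist_force: [-1.4, -0.5, -0.8]
width: 0.003
```

>>> play_rows(series=[{"translation": [0,0,0.012],"spin": 0},{"translation": [0,0,0.01],"spin": 0},{"translation": [0,0,0.005],"spin": 0},{"translation": [0,0,0],"spin": 0}])

```text
time: 10.05
tool_pos: [0.6253, -0.0074, 0.1071]
tcp_rot: [-2.481, -1.927, 0.0]
wrist_force: [-0.2, -0.1, -0.2]
width: -0.005
```

>>> play_rows(series=[{"translation": [0,0,0.003],"spin": 0},{"translation": [0,0,0.003],"spin": 0},{"translation": [0,0,0],"spin": 0}])

```text
time: 10.35
tool_pos: [0.6254, -0.0067, 0.1012]
tcp_rot: [-2.48, -1.928, 0.0]
wrist_force: [-0.5, -0.1, 1.0]
width: 0.001
```

>>> play_rows(series=[{"translation": [0,0,0.003],"spin": 0},{"translation": [0,0,0],"spin": 0}])

```text
time: 10.55
tool_pos: [0.6253, -0.0064, 0.0979]
tcp_rot: [-2.48, -1.929, 0.001]
wrist_force: [0.6, -0.3, -0.2]
width: -0.001
```

>>> play_rows(series=[{"translation": [0,0,0.003],"spin": 0},{"translation": [0,0,0.003],"spin": 0},{"translation": [0,0,0],"spin": 0}])

```text
time: 10.85
tool_pos: [0.625, -0.0064, 0.0916]
tcp_rot: [-2.479, -1.928, 0.001]
wrist_force: [-0.4, 0.6, 0.1]
width: 0.0
```

>>> play_rows(series=[{"translation": [0,0,0.003],"spin": 0},{"translation": [0,0,0.002],"spin": 0},{"translation": [0,0,0],"spin": 0}])

```text
time: 11.15
tool_pos: [0.6252, -0.0065, 0.0868]
tcp_rot: [-2.479, -1.928, 0.001]
wrist_force: [-0.3, -0.7, -1.0]
width: 0.005
```

No contact 13 mm below the board's height, so the reported TCP does lie below the real tips. Keep going down in small steps.

>>> play_rows(series=[{"translation": [0,0,0.003],"spin": 0},{"translation": [0,0,0.003],"spin": 0},{"translation": [0,0,0],"spin": 0}])

```text
time: 11.45
tool_pos: [0.625, -0.0065, 0.0806]
tcp_rot: [-2.479, -1.928, 0.001]
wrist_force: [-0.2, 0.5, -0.9]
width: -0.003
```

>>> play_rows(series=[{"translation": [0,0,0.003],"spin": 0},{"translation": [0,0,0.002],"spin": 0},{"translation": [0,0,0],"spin": 0}])

```text
time: 11.75
tool_pos: [0.6251, -0.0065, 0.0758]
tcp_rot: [-2.479, -1.928, 0.001]
wrist_force: [0.2, 0.9, -0.5]
width: -0.0
```

>>> play_rows(series=[{"translation": [0,0,0.002],"spin": 0},{"translation": [0,0,0.002],"spin": 0},{"translation": [0,0,0],"spin": 0}])

```text
time: 12.05
tool_pos: [0.6252, -0.0065, 0.0719]
tcp_rot: [-2.479, -1.929, 0.001]
wrist_force: [0.3, -0.4, 0.9]
width: 0.002
```

```bash
python3 - <<'E'
from h import *
p=np.array(bot.read_state()["tool_pos"]);o=[]
for n in("scene","side"):
    c=bot.get_calibration(n);i=bot.read_camera(n);cv2.imwrite(f"pics/{n}1.png",i)
    u=proj(c,p);print(n,u); i=cv2.resize(i,None,fx=4,fy=4,interpolation=cv2.INTER_CUBIC)
    q=u*4; cv2.drawMarker(i,tuple(int(v) for v in q),(0,0,255),0,14,1)
    i=cv2.copyMakeBorder(i,300,300,200,200,0);x,y=int(q[0])+200,int(q[1])+300;print("crop origin",x-200-200,y-380-300)
    o.append(i[y-380:y+220,x-200:x+200])
cv2.imwrite("pics/touch.png",np.hstack(o))
E
```

```text
scene [218.95181109 244.31265435]
crop origin 675 597
side [261.34998439 168.44536172]
crop origin 845 293
```

View pics/touch.png

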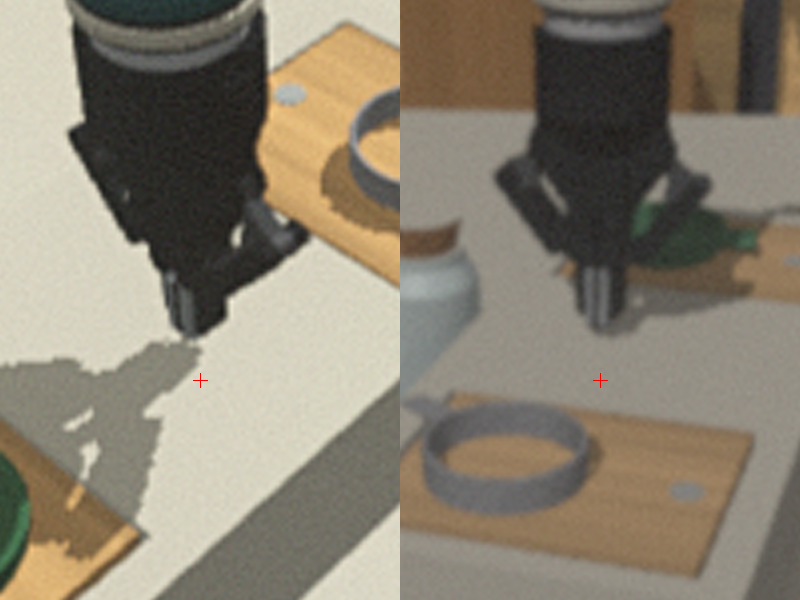

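Scene crop: the real tip is at (192,335) and the reported TCP at (200,380). In the side crop the tip is at (202,328) and the TCP at (200,380). The tip is just above the board, about to meet its shadow. I triangulate it.

```bash
python3 - <<'E'
from h import *
uv={"scene":np.array([675+192,597+333])/4,"side":np.array([845+202,293+327])/4}
from scipy.optimize import least_squares
r=least_squares(lambda X:np.concatenate([proj(bot.get_calibration(n),X)-u for n,u in uv.items()]),[.62,0,.1])
s=bot.read_state();print(r.x,r.fun,"tip-tcp",r.x-s["tool_pos"],s["tool_pos"],s["time"])
E
```

```text
[ 0.62442929 -0.00863875  0.10707247] [ 0.03791917  0.01789734  0.05104179 -0.02038209] tip-tcp [-0.00099125 -0.0021373   0.03489569] [ 0.62542054 -0.00650145  0.07217678] 12.15
```

The real tips stand about 35 mm behind the reported TCP along the tool axis, with x and y agreeing. I confirm by touch.

>>> play_rows(series=[{"translation": [0,0,0.002],"spin": 0},{"translation": [0,0,0.002],"spin": 0},{"translation": [0,0,0],"spin": 0}])

```text
time: 12.45
tool_pos: [0.6252, -0.0065, 0.0678]
tcp_rot: [-2.479, -1.928, 0.001]
wrist_force: [0.2, 0.2, -0.1]
width: -0.002
```

>>> play_rows(series=[{"translation": [0,0,0.002],"spin": 0},{"translation": [0,0,0],"spin": 0}])

```text
time: 12.65
tool_pos: [0.6253, -0.0065, 0.0659]
tcp_rot: [-2.48, -1.929, 0.001]
wrist_force: [-0.3, -0.0, 0.2]
width: -0.004
```

>>> play_rows(series=[{"translation": [0,0,0.002],"spin": 0},{"translation": [0,0,0],"spin": 0}])

```text
time: 12.85
tool_pos: [0.6253, -0.0065, 0.0639]
tcp_rot: [-2.48, -1.928, 0.001]
wrist_force: [-0.9, -0.0, -0.4]
width: -0.005
```

>>> play_rows(series=[{"translation": [0,0,0.0015],"spin": 0},{"translation": [0,0,0],"spin": 0}])

```text
time: 13.05
tool_pos: [0.6253, -0.0065, 0.0626]
tcp_rot: [-2.48, -1.929, 0.0]
wrist_force: [-0.4, -0.6, -0.1]
width: -0.002
```

>>> play_rows(series=[{"translation": [0,0,0.0015],"spin": 0},{"translation": [0,0,0],"spin": 0}])

```text
time: 13.25
tool_pos: [0.6255, -0.0065, 0.0612]
tcp_rot: [2.48, 1.929, 0.0]
wrist_force: [-0.3, 1.0, 1.2]
width: 0.001
```

>>> play_rows(series=[{"translation": [0,0,0.0015],"spin": 0},{"translation": [0,0,0],"spin": 0}])

```text
time: 13.45
tool_pos: [0.6257, -0.0065, 0.0611]
tcp_rot: [2.48, 1.929, 0.0]
wrist_force: [-2.8, -0.4, 6.5]
width: -0.004
```

>>> play_rows(series=[{"translation": [0,0,0.0015],"spin": 0},{"translation": [0,0,0],"spin": 0}])

```text
time: 13.65
tool_pos: [0.6257, -0.0065, 0.061]
tcp_rot: [2.48, 1.929, 0.0]
wrist_force: [-5.8, -0.6, 13.5]
width: -0.002
```

Touch is clear: contact at TCP z = 0.0612 with fingers shut, so the offset is 39 mm. Now raise, go back behind the dish, open the jaw a little (-0.4), and descend to TCP z = 0.067.

>>> play_rows(series=[{"translation": [0,0,-0.03],"spin": 0},{"translation": [0,0,-0.04],"spin": 0},{"translation": [-0.01,0,-0.03],"spin": 0},{"translation": [-0.044,0,0],"spin": 0},{"translation": [-0.045,0,0],"spin": 0}], jaw=-0.4)

```text
time: 14.15
tool_pos: [0.6025, -0.1028, 0.1606]
tcp_rot: [2.474, 1.93, 0.004]
wrist_force: [0.6, 0.1, -1.2]
width: 0.3
```

>>> play_rows(series=[{"translation": [-0.045,0,0],"spin": 0},{"translation": [-0.045,0,0],"spin": 0},{"translation": [-0.045,0,0],"spin": 0},{"translation": [0,0,0],"spin": 0},{"translation": [0,0,0],"spin": 0}])

```text
time: 14.65
tool_pos: [0.5675, -0.2343, 0.1582]
tcp_rot: [-2.482, -1.925, -0.0]
wrist_force: [0.3, -0.1, -0.2]
width: 0.303
```

```bash
python3 look.py w10; python3 - <<'E'
from h import *
co,s=np.cos(-.2498),np.sin(-.2498)
C=lambda w:(np.array([[co,s],[-s,co]])@(np.array(w)[:2]-[.6,.0011])).round(4)
print("jar",C(ray("scene",np.array([386,492])*.64,.13)))
E
```

```text
tcp chest 0.0267 -0.2361 z 0.15817680844619977 F [ 0.3 -0.1 -0.2] w 0.3025167765479714 t 14.65
green box(800) [269.  50. 491. 239.] rim top/bot y [ 0.0264 -0.113 ] [ 0.0261 -0.1972]
jar [ 0.1905 -0.099 ]
```

>>> play_rows(series=[{"translation": [0,0,0.035],"spin": 0},{"translation": [0,0,0.03],"spin": 0},{"translation": [0,0,0.018],"spin": 0},{"translation": [0,0,0],"spin": 0},{"translation": [0,0,0.0],"spin": 0}])

```text
time: 15.2
tool_pos: [0.5683, -0.2319, 0.0753]
tcp_rot: [-2.478, -1.931, 0.0]
wrist_force: [0.1, -0.9, 0.7]
width: 0.299
```

>>> play_rows(series=[{"translation": [0,0,0.004],"spin": 0},{"translation": [0,0,0.003],"spin": 0},{"translation": [0,0,0],"spin": 0},{"translation": [0,0,0],"spin": 0}])

```text
time: 15.6
tool_pos: [0.5682, -0.2335, 0.0688]
tcp_rot: [2.479, 1.928, 0.001]
wrist_force: [0.4, 0.1, 0.5]
width: 0.301
```

>>> play_rows(series=[{"translation": [0.008,0,0.003],"spin": 0},{"translation": [0.01,0,0],"spin": 0},{"translation": [0.008,0,0],"spin": 0},{"translation": [0.006,0,0],"spin": 0},{"translation": [0.006,0,0],"spin": 0}])

```text
time: 16.1
tool_pos: [0.5774, -0.1958, 0.0653]
tcp_rot: [2.479, 1.929, -0.0]
wrist_force: [0.3, -2.0, -0.3]
width: 0.297
```

>>> play_rows(series=[{"translation": [0.007,0,0],"spin": 0},{"translation": [0.007,0,0],"spin": 0},{"translation": [0.007,0,0],"spin": 0},{"translation": [0.007,0,0],"spin": 0},{"translation": [0,0,0],"spin": 0}])

```text
time: 16.6
tool_pos: [0.5844, -0.1683, 0.0653]
tcp_rot: [-2.479, -1.93, -0.001]
wrist_force: [0.5, -0.0, -0.1]
width: 0.299
```

```bash
python3 look.py w11
```

```text
tcp chest 0.0268 -0.168 z 0.06530214910134385 F [ 0.5 -0.  -0.1] w 0.2985464725102046 t 16.6
green box(800) [188.  98. 542. 386.] rim top/bot y [ 0.0197 -0.0745] [ 0.0181 -0.1595]
```

Contact works: the dish centre moved from y = -0.155 to -0.117, about 51 mm ahead of the TCP, and stays centred. Continue.

>>> play_rows(series=[{"translation": [0.005,0,0],"spin": 0},{"translation": [0.008,0,0],"spin": 0},{"translation": [0.009,0,0],"spin": 0},{"translation": [0.009,0,0],"spin": 0},{"translation": [0.009,0,0],"spin": 0}])

```text
time: 17.15
tool_pos: [0.5942, -0.1297, 0.0653]
tcp_rot: [2.48, 1.929, 0.0]
wrist_force: [-0.2, -0.7, 0.8]
width: 0.302
```

>>> play_rows(series=[{"translation": [0.009,0,0],"spin": 0},{"translation": [0.009,0,0],"spin": 0},{"translation": [0.009,0,0],"spin": 0},{"translation": [0.008,0,0],"spin": 0},{"translation": [0.005,0,0],"spin": 0}])

```text
time: 17.65
tool_pos: [0.604, -0.0909, 0.0653]
tcp_rot: [-2.479, -1.929, -0.0]
wrist_force: [0.2, -0.5, 0.5]
width: 0.303
```

```bash
python3 look.py w12
```

```text
tcp chest 0.0267 -0.0882 z 0.06526302567485036 F [ 0.2 -0.5  0.5] w 0.30318324267315017 t 17.65
green box(800) [189. 103. 544. 389.] rim top/bot y [0.0196 0.0042] [ 0.0179 -0.0808]
```

>>> play_rows(series=[{"translation": [0.008,0,0],"spin": 0},{"translation": [0.009,0,0],"spin": 0},{"translation": [0.009,0,0],"spin": 0},{"translation": [0.008,0,0],"spin": 0},{"translation": [0.004,0,0],"spin": 0}])

```text
time: 18.2
tool_pos: [0.6134, -0.054, 0.0653]
tcp_rot: [-2.479, -1.929, -0.0]
wrist_force: [-0.1, -0.7, -0.9]
width: 0.302
```

>>> play_rows(series=[{"translation": [0,0,0],"spin": 0},{"translation": [-0.015,0,0],"spin": 0},{"translation": [-0.02,0,-0.01],"spin": 0},{"translation": [-0.02,0,-0.04],"spin": 0},{"translation": [-0.02,0,-0.045],"spin": 0}])

```text
time: 18.7
tool_pos: [0.592, -0.129, 0.1588]
tcp_rot: [-2.477, -1.926, 0.006]
wrist_force: [1.6, 0.2, -0.1]
width: 0.301
```

>>> play_rows(series=[{"translation": [0,0,0],"spin": 0},{"translation": [0,0,0],"spin": 0},{"translation": [0,0,0],"spin": 0}], jaw=-1)

```text
time: 19.0
tool_pos: [0.5936, -0.128, 0.1592]
tcp_rot: [-2.479, -1.927, 0.002]
wrist_force: [0.4, 0.0, -1.3]
width: -0.002
```

```bash
python3 look.py w13; python3 - <<'E'
from h import *
i=bot.read_camera("scene");cv2.imwrite("pics/scene2.png",i)
# dot of the right lid in the wrist picture: pale disc near its predicted place
c=bot.get_calibration("wrist");w=bot.read_camera("wrist");co,s=np.cos(-.2498),np.sin(-.2498)
P=lambda l,z:np.array([.6+co*l[0]-s*l[1],.0011+s*l[0]+co*l[1],z])
u=proj(c,P((-.065,-.16),.1));print("dot px pred",u)
E
python3 - <<'E'
E
python3 plan.py $(python3 -c "
import math;co,s=math.cos(-.2498),math.sin(-.2498);l=(-.065,-.16);print(.6+co*l[0]-s*l[1],.0011+s*l[0]+co*l[1])") .15 -.249
```

```text
tcp chest 0.0257 -0.1267 z 0.15916655792165105 F [ 0.4  0.  -1.3] w -0.0018595209076112174 t 19.0
green box(800) [259.   0. 497. 142.] rim top/bot y [0.0184 0.0156] [ 0.0177 -0.042 ]
dot px pred [159.78185298 225.20274682]
t 19.15 p [ 0.5934 -0.1272  0.1582] yaw -0.248 F [ 0.4  0.1 -0.6] rows 3
0 [-0.011, -0.03, 0.003] 0.0
1 [-0.011, -0.03, 0.003] 0.0
2 [-0.011, -0.03, 0.003] 0.0
```

The spoon rest centre is now at y ≈ +0.001 and the fingers are clear of it. Now over the right lid's press dot with shut fingers.

>>> play_rows(series=[{"translation": [-0.011,-0.03,0.003],"spin": 0},{"translation": [-0.012,-0.03,0.003],"spin": 0},{"translation": [-0.011,-0.031,0.003],"spin": 0},{"translation": [0,0,0.035],"spin": 0},{"translation": [0,0,0.03],"spin": 0}])

```text
time: 19.65
tool_pos: [0.4973, -0.1379, 0.0853]
tcp_rot: [2.479, 1.929, 0.0]
wrist_force: [-0.6, 0.4, 0.4]
width: -0.0
```

>>> play_rows(series=[{"translation": [0,0,0.01],"spin": 0},{"translation": [0,0,0],"spin": 0},{"translation": [0,0,0],"spin": 0}])

```text
time: 19.95
tool_pos: [0.4988, -0.1382, 0.0767]
tcp_rot: [2.479, 1.929, 0.0]
wrist_force: [0.5, 0.2, 0.1]
width: -0.001
```

```bash
python3 look.py w14
```

```text
tcp chest -0.0636 -0.16 z 0.07672231087564613 F [0.5 0.2 0.1] w -0.0007352732774355035 t 19.95Traceback (most recent call last):
  File "look.py", line 11, in <module>
    print("green box(800)",np.round(np.array([x,y,x+w,y+h])/.64),"rim top/bot y",C(ray("wrist",((cols.min()+cols.max())/2,y),.122,c)),C(ray("wrist",((cols.min()+cols.max())/2,y+h),.122,c)))
                                                                                                 ~~~~~~~~^^
    return umr_minimum(a, axis, None, out, keepdims, initial, where)
ValueError: zero-size array to reduction operation minimum which has no identity
```

>>> play_rows(series=[{"translation": [0,0,0.008],"spin": 0},{"translation": [0,0,0.006],"spin": 0},{"translation": [0,0,0.002],"spin": 0},{"translation": [0,0,0.002],"spin": 0},{"translation": [0,0,0],"spin": 0}])

```text
time: 20.5
tool_pos: [0.4986, -0.1383, 0.059]
tcp_rot: [2.479, 1.928, 0.001]
wrist_force: [-1.1, 0.9, 4.8]
width: 0.004
```

>>> play_rows(series=[{"translation": [0,0,0.002],"spin": 0},{"translation": [0,0,0.002],"spin": 0},{"translation": [0,0,0],"spin": 0}])

```text
time: 20.8
tool_pos: [0.4987, -0.1384, 0.0552]
tcp_rot: [2.479, 1.928, 0.001]
wrist_force: [-1.4, 0.0, 6.5]
width: 0.001
```

>>> play_rows(series=[{"translation": [0,0,0.001],"spin": 0},{"translation": [0,0,0],"spin": 0}])

```text
time: 21.0
tool_pos: [0.4987, -0.1384, 0.0543]
tcp_rot: [2.479, 1.928, 0.001]
wrist_force: [-2.6, 0.7, 7.0]
width: 0.001
```

>>> play_rows(series=[{"translation": [0,0,-0.04],"spin": 0},{"translation": [0,0,-0.05],"spin": 0},{"translation": [0,0,-0.05],"spin": 0},{"translation": [0,-0.03,-0.03],"spin": 0},{"translation": [0,-0.03,0],"spin": 0}])

```text
time: 21.5
tool_pos: [0.4434, -0.1247, 0.2295]
tcp_rot: [2.473, 1.923, 0.009]
wrist_force: [0.7, -0.6, 0.1]
width: -0.002
```

>>> play_rows(series=[{"translation": [-0.02,-0.04,0],"spin": 0},{"translation": [-0.03,-0.04,0],"spin": 0},{"translation": [-0.03,0,0],"spin": 0},{"translation": [0,0,0],"spin": 0},{"translation": [0,0,0],"spin": 0}])

```text
time: 22.0
tool_pos: [0.3426, -0.1815, 0.2233]
tcp_rot: [2.482, 1.926, 0.001]
wrist_force: [0.6, 0.1, 0.6]
width: 0.0
```

>>> play_rows(series=[{"translation": [0,0,0],"spin": 0},{"translation": [0,0,0],"spin": 0},{"translation": [0,0,0],"spin": 0},{"translation": [0,0,0],"spin": 0},{"translation": [0,0,0],"spin": 0}])

```text
time: 22.5
tool_pos: [0.343, -0.181, 0.2232]
tcp_rot: [-2.479, -1.93, 0.0]
wrist_force: [-0.6, -0.7, -0.8]
width: -0.003
```

```bash
python3 -c "
from h import *
a=bot.read_camera('scene');b=bot.read_camera('side')
cv2.imwrite('pics/final.png',np.hstack([cv2.resize(a[130:],(440,280)),cv2.resize(b[80:260,150:400],(360,280))]))"
```

```text
(no output)
```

View pics/final.png

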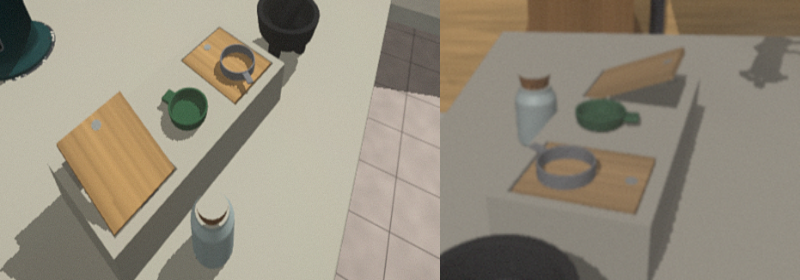

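The picture shows the right lid ajar, the spoon rest on the board (187,107), and the left lid shut with the egg ring in place. The arm is clear.

```bash
python3 -c "
from h import *
print(bot.finish_job(), bot.read_state()['time'])"
```

```text
the job is handed in; nothing more can be done
the job is handed in; nothing more can be done
```

I pushed the green spoon rest off the right lid onto the fixed board. Then I pressed the right lid's dot, and that lid sprang ajar. The job was handed in at about 22.6 s of the 54 s allowed; no verdict is reported.

- **Spoon rest:** after the push, before I pressed the dot, the wrist camera put its centre within about 1 mm of the chest's middle line. I pushed it with the fingers slightly open and did not lift it.
- **Press:** the dot went down about 6 to 7 mm by the arm's reading, at about 7 N. The task says 4 to 5 mm, but the arm flexes by an unknown amount.
- **Final pictures:** the scene and side views show the right lid ajar, the left lid shut with the egg ring on it, and the spoon rest level on the board. The jar is standing, the molcajete looks in place, and the arm is clear. I judged these by eye and did not measure the lid angle or how far the ring, jar or molcajete moved.

**What disagreed:** the real fingertips stand about 39 mm behind the reported TCP along the tool axis. Because of this, my first push passed over the dish without moving it. I found the offset from the cameras (35 mm) and by touching the board (39 mm), and used the touch value for the push and the press.

One pair of move calls was refused because "spin" was missing; nothing moved.

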